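# Tip one drink's worth of chilling balls from the bar tray into the glass

### The job

Pick up the wooden bar tray by its handle and, with its lip held just above the rim of the empty glass on the coaster, tilt it so that only the front row of three steel chilling balls rolls over the lip into the glass; the other two rows stay in their grooves for the next drinks. Then put the tray back down level on the chopping board, where it can drip. Keep your fingers off the balls, leave the glass standing on its coaster and do not disturb the other things.

Things in the scene. Friction and masses are not known exactly. Their poses are not given: they have to be found in the camera images.
- tray_grip (a point): centre of the bridge handle of the loose light-wood bar tray (0.2 kg + nine 25 g balls). Axes are the tray's: its open front faces -x, y across, z up. The handle is a bar 12 mm thick (x), 22 mm tall, 63 mm free along y between two steel side strips (80 mm overall, topping out 11 mm above this point); this point is 72 mm above the underside of the feet
- tray_floor (a point): middle of the tray's floor top, 63 mm below tray_grip; axes as there. Body 73 mm wide, from x = -0.031 (front edge) to +0.038; side and rear walls 16 mm tall, front open but for a lip. Grooves across y hold rows of 3 balls at x = -0.022 (front), 0 (middle), +0.022 (rear), parted by rounded ridges 7 mm high at x = -0.011 and +0.011
- tray_lip (a point): top middle of the tray's rounded front lip, 2 mm high, all that holds the front row; 61 mm below tray_grip, 29 mm to the front (-x); axes as there; floor underside 8 mm, feet 11 mm below it. Front lowered slowly: the front row rolls over the lip at about 34 to 40 deg of tilt and falls about 15 mm ahead of it; the other rows roll over their ridges at about 65 deg
- front1_center (a point): centre of a polished steel chilling ball, 20 mm diameter, in the front (lip) row, to be tipped into the glass
- front2_center (a point): centre of a polished steel chilling ball, 20 mm diameter, in the front (lip) row, to be tipped into the glass
- front3_center (a point): centre of a polished steel chilling ball, 20 mm diameter, in the front (lip) row, to be tipped into the glass
- mid1_center (a point): centre of a polished steel chilling ball, 20 mm diameter, in the middle row, stays in the tray
- mid2_center (a point): centre of a polished steel chilling ball, 20 mm diameter, in the middle row, stays in the tray
- mid3_center (a point): centre of a polished steel chilling ball, 20 mm diameter, in the middle row, stays in the tray
- rear1_center (a point): centre of a polished steel chilling ball, 20 mm diameter, in the rear row, stays in the tray
- rear2_center (a point): centre of a polished steel chilling ball, 20 mm diameter, in the rear row, stays in the tray
- rear3_center (a point): centre of a polished steel chilling ball, 20 mm diameter, in the rear row, stays in the tray
- glass_rim (a point): centre of the mouth of the empty clear glass tumbler (0.22 kg, loose), 91 mm above its underside; it stands upright in the middle of a round coaster 7 mm thick, so the rim is about 98 mm above the worktop. Outside 81 mm across at the rim, inside about 72 mm, wall about 4 mm; z up along its axis
- mat_top (a point): centre of the top of the round dark coaster (130 mm across, 7 mm thick, fixed to the worktop) under the glass
- board_top (a point): centre of the top face of the pale chopping board (fixed, 10 mm thick), 320 mm along the point's x, 240 mm along its y; the tray starts on it and goes back on it
- candle_mid (a point): bystander: middle of a loose candle in a glass (pink wax inside), 76 mm across, 90 mm tall, upright; leave it alone
- salt: bystander: loose salt shaker, 44 mm across, 90 mm tall, upright, origin at the middle of its underside; leave it alone
- spoon: bystander: loose teaspoon 132 x 26 x 9 mm lying flat on the board, origin at the middle of its underside; leave it alone

How it is judged:
On the way, in this order (a step that is already met when the one before it is completed fails the run):
1. the tray is lifted off the board with all nine balls aboard (x of front1_center in the frame of tray_grip between -0.03 and -0.014 m and z of front1_center in the frame of tray_grip between -0.062 and -0.045 m and y of front1_center in the frame of tray_grip between -0.033 and 0.033 m and x of front2_center in the frame of tray_grip between -0.03 and -0.014 m and z of front2_center in the frame of tray_grip between -0.062 and -0.045 m and y of front2_center in the frame of tray_grip between -0.033 and 0.033 m and x of front3_center in the frame of tray_grip between -0.03 and -0.014 m and z of front3_center in the frame of tray_grip between -0.062 and -0.045 m and y of front3_center in the frame of tray_grip between -0.033 and 0.033 m and x of mid1_center in the frame of tray_grip between -0.008 and 0.008 m and z of mid1_center in the frame of tray_grip between -0.062 and -0.045 m and y of mid1_center in the frame of tray_grip between -0.033 and 0.033 m and x of mid2_center in the frame of tray_grip between -0.008 and 0.008 m and z of mid2_center in the frame of tray_grip between -0.062 and -0.045 m and y of mid2_center in the frame of tray_grip between -0.033 and 0.033 m and x of mid3_center in the frame of tray_grip between -0.008 and 0.008 m and z of mid3_center in the frame of tray_grip between -0.062 and -0.045 m and y of mid3_center in the frame of tray_grip between -0.033 and 0.033 m and x of rear1_center in the frame of tray_grip between 0.014 and 0.03 m and z of rear1_center in the frame of tray_grip between -0.062 and -0.045 m and y of rear1_center in the frame of tray_grip between -0.033 and 0.033 m and x of rear2_center in the frame of tray_grip between 0.014 and 0.03 m and z of rear2_center in the frame of tray_grip between -0.062 and -0.045 m and y of rear2_center in the frame of tray_grip between -0.033 and 0.033 m and x of rear3_center in the frame of tray_grip between 0.014 and 0.03 m and z of rear3_center in the frame of tray_grip between -0.062 and -0.045 m and y of rear3_center in the frame of tray_grip between -0.033 and 0.033 m and z of tray_grip in the frame of board_top above 0.09 m), for 0.1 s.
2. the three front balls are in the glass and the six others still in their grooves (horizontal distance between each of front1_center, front2_center, front3_center and glass_rim below 0.036 m and z of front1_center in the frame of glass_rim between -0.092 and -0.012 m and z of front2_center in the frame of glass_rim between -0.092 and -0.012 m and z of front3_center in the frame of glass_rim between -0.092 and -0.012 m and x of mid1_center in the frame of tray_grip between -0.008 and 0.008 m and z of mid1_center in the frame of tray_grip between -0.062 and -0.045 m and y of mid1_center in the frame of tray_grip between -0.033 and 0.033 m and x of mid2_center in the frame of tray_grip between -0.008 and 0.008 m and z of mid2_center in the frame of tray_grip between -0.062 and -0.045 m and y of mid2_center in the frame of tray_grip between -0.033 and 0.033 m and x of mid3_center in the frame of tray_grip between -0.008 and 0.008 m and z of mid3_center in the frame of tray_grip between -0.062 and -0.045 m and y of mid3_center in the frame of tray_grip between -0.033 and 0.033 m and x of rear1_center in the frame of tray_grip between 0.014 and 0.03 m and z of rear1_center in the frame of tray_grip between -0.062 and -0.045 m and y of rear1_center in the frame of tray_grip between -0.033 and 0.033 m and x of rear2_center in the frame of tray_grip between 0.014 and 0.03 m and z of rear2_center in the frame of tray_grip between -0.062 and -0.045 m and y of rear2_center in the frame of tray_grip between -0.033 and 0.033 m and x of rear3_center in the frame of tray_grip between 0.014 and 0.03 m and z of rear3_center in the frame of tray_grip between -0.062 and -0.045 m and y of rear3_center in the frame of tray_grip between -0.033 and 0.033 m), for 0.2 s.
At the end, for the whole second after the job is handed in: Three front balls inside the glass, which stands upright (3 deg) on its coaster (centres within 45 mm); the six others in their own grooves (8 mm from the row's line); tray level (3 deg) on the chopping board, its centre over the board (all of step 2 and angle between each of tray_grip, glass_rim's own z axis and vertical below 0.06 rad and z of tray_grip in the frame of board_top between 0.068 and 0.076 m and x of tray_grip in the frame of board_top between -0.15 and 0.15 m and y of tray_grip in the frame of board_top between -0.11 and 0.11 m and horizontal distance between glass_rim and mat_top below 0.045 m and z of glass_rim in the frame of mat_top above 0.085 m); the robot touches nothing.
It fails at once if a chilling ball is touched by the fingers (contact force between the fingers and front1 above 0.5 N or contact force between the fingers and front2 above 0.5 N or contact force between the fingers and front3 above 0.5 N or contact force between the fingers and mid1 above 0.5 N or contact force between the fingers and mid2 above 0.5 N or contact force between the fingers and mid3 above 0.5 N or contact force between the fingers and rear1 above 0.5 N or contact force between the fingers and rear2 above 0.5 N or contact force between the fingers and rear3 above 0.5 N).
It fails at once if the glass is tipped or knocked over (angle between glass_rim's own z axis and vertical above 0.35 rad).
It fails at once if the tray is tipped with its lip far above the rim of the glass (more than 80 mm), so that steel balls would drop hard into it (angle between tray_grip's own z axis and vertical above 0.5 rad and z of tray_lip in the frame of glass_rim above 0.08 m).
It fails at once if a bystander (candle, salt shaker, spoon) is pushed away by more than 30 mm (distance of any of candle_mid, salt, spoon from where it was at the start of the episode above 0.03 m).
It also fails if it takes over 64 s, if anything falls off the work surface, if the arm or the gripper's body presses on something with over 40 N, if the wrist force passes 120 N, or if a joint passes its speed limit or range.

### The arm

A 6-joint arm with a two-finger parallel gripper is mounted at the origin on the work surface; the furniture and walls round the work are solid. World frame = base frame: x ahead of the robot, y to its left, z up, the work surface at z = 0. Lengths are in m, angles in rad, forces in N, time in s.
With the tool pointing down it reaches from about 0.35 to 0.925 m from the base axis. Payload 6.4 kg.
Tool frame: the origin (TCP) lies at the very end of the fingers, on their centre line; the grasp point (between the pads) lies 19 mm behind it; z points along the fingers, y is the line along which they close (so a half turn about z gives the same grasp; the last joint's range is limited). The gripper opens to 94 mm and grips with 3 to 60 N. Pads are 16 mm wide; open, the fingers measure 119 mm over their backs; the gripper's body (75 mm by 177 mm) begins 78 mm behind the grasp point.
Start: joints at [-1.496, 0.245, 1.558, -0, 1.339, -0.174], TCP at [0.16, -0.63, 0.205] pointing down, gripper open.
Joint ranges: [-3.13, 3.13], [-1.02, 2.26], [0.13, 2.54], [-0.95, 4.09], [0.21, 2.88], [-2.74, 2.74]. Speed limits (rad/s): [2.57, 2.57, 3.14, 3.14, 3.14, 3.14].

### API

Orientations are given as a rotation vector (axis times angle).
In Python, from workcell import env, claw, capture, job, readout gives the robot as it stands. The module is installed in compiled form; this text tells all that it offers. Calls block until the motion is done:
- env.move_ptp(position, orientation): joint-space move of the TCP to a pose.
- env.servo_line(position, attitude=None, feed=0.15, max_force=None): straight line of the TCP; attitude=None keeps the orientation; feed is the mean speed in m/s. With max_force (N) it stops when the force on the tool has changed by that much, and returns True; else False.
- env.movej(angles): joint-space move.
- claw.let_go() and claw.close(): open the fingers fully, or close them until they stop; the grip force is fixed at half the most.
- env.pause(seconds).
- env.solve_ik(position, orientation): joint angles nearest the present ones, or None.
- capture(name): name is "scene" or "top"; returns a dict with "frame" (384x512x3 uint8, blue, green, red), "z_map" (384x512 float32, m along the optical axis (not along the pixel's ray), 0 where there is no reading), "vertical_fov" (degrees; the focal length in pixels is half the picture's height over the tangent of half this angle, whatever the lens; pixels are square), "cx", "cy" (the principal point, pixels), "k1" (the pictures are not rectified: a ray, as slopes to the right and down, at radius r is drawn at 1 + k1 r^2 times it, then the intrinsics apply), "R" (3x3) and "t" (3): a world point X has camera coordinates R X + t. Camera axes: x right, y down, z forward; pixel columns grow to the right and rows downward; lengths in m; the calibration is good to about 2 mm. A picture is of the moment at which its call begins.
A pose or a line that the arm cannot do raises env.MotionError and nothing moves.
- job.hand_in(): hands the job in, once; it reports no verdict.
Readings, each from a call of its own:
- readout.current_t(): time.
- readout.current_joint_positions(): joint angles.
- readout.current_joint_velocities(): joint speeds.
- readout.current_joint_efforts(): joint torques, N m.
- readout.current_tcp_pos(): TCP position.
- readout.current_tcp_rot(): TCP orientation.
- readout.current_ft_force(): force on the tool from outside, world axes, zero at the start.
- readout.current_moment(): the same for the moment, N m.
- readout.current_finger_gap(): finger opening in m.
Only numpy, scipy, OpenCV 4.12 (cv2) and the standard library are available. Lean on these libraries where they do the work, as an engineer would, in place of code of your own. Each camera call takes 0.05 s, during which the arm holds its last target. There are 200 camera calls.

## Working session

There is one attempt and no reset: what is moved stays moved. The work goes in short steps, each a Python script; the robot and the scene stay as the last script left them, time stands still between calls to the robot, and variables do not carry over. Pictures are saved under pics/ and viewed, on a budget of 10 in all, crops included, one or two more only if the job needs it, and the job is handed in when it is done.

```bash
mkdir -p pics; cat > h.py <<'E'
import numpy as np, cv2
from workcell import env, claw, capture, job, readout
from scipy.spatial.transform import Rotation as Rn
def cloud(c):
    z=c["z_map"]; h,w=z.shape; f=h/2/np.tan(np.radians(c["vertical_fov"])/2)
    K=np.array([[f,0,c["cx"]],[0,f,c["cy"]],[0,0,1.]])
    v,u=np.mgrid[:h,:w]
    xd=np.stack([(u-c["cx"])/f,(v-c["cy"])/f],-1); rd=np.linalg.norm(xd,axis=-1); r=rd.copy()
    for _ in range(30): r=rd/(1+c["k1"]*r*r)
    s=xd*(1/(1+c["k1"]*r*r))[...,None]
    P=np.dstack([s*z[...,None],z])
    R=np.array(c["R"]);t=np.array(c["t"])
    W=(P-t)@R
    W[z<=0]=np.nan
    return W
def project(c,X):
    z=c["z_map"]; f=z.shape[0]/2/np.tan(np.radians(c["vertical_fov"])/2)
    p=np.array(c["R"])@np.array(X)+np.array(c["t"]); s=p[:2]/p[2]; s=s*(1+c["k1"]*(s@s))
    return s*f+[c["cx"],c["cy"]]
E
python3 - <<'E'
from h import *
import pickle
for n in("scene","top"):
    c=capture(n); pickle.dump(c,open(n+"0.pkl","wb")); cv2.imwrite(f"pics/{n}0.png",c["frame"])
    R=np.array(c["R"]);print(n,c["vertical_fov"],c["k1"],c["cx"],c["cy"],(-R.T@np.array(c["t"])).round(3),R[2].round(3),(c["z_map"]>0).mean())
E
```

```text
scene 45.67492982201232 -0.03780029435967872 255.6129028515816 194.38324383202814 [-0.052 -0.425  0.548] [ 0.726  0.473 -0.499] 0.9959259033203125
top 42.300970360897274 -0.19644955873662726 250.0139136079885 201.1808381068377 [0.39  0.004 1.253] [ 0.159  0.018 -0.987] 0.9961090087890625
```

View pics/scene0.png

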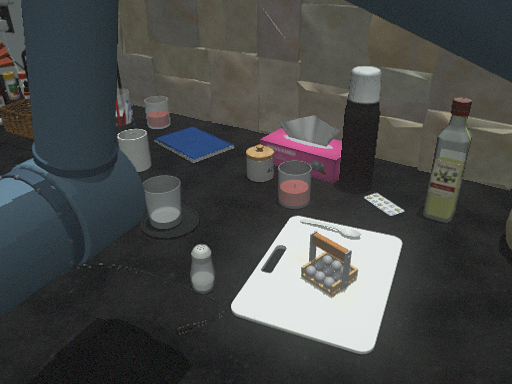

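View pics/top0.png

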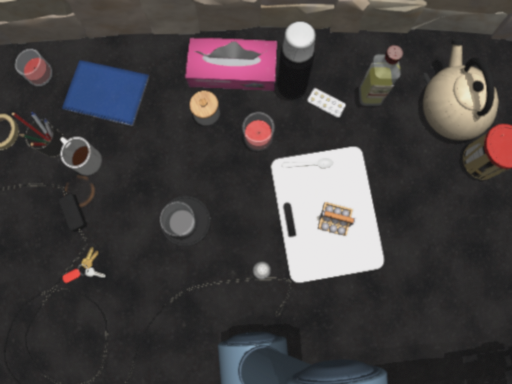

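Scene view: tray at about (330,265) on the board, glass at (163,205), candle (294,185), salt (202,268). Top view: tray (336,219), glass (178,219), spoon (307,163), salt (262,270). Next I measure them, with enlarged crops of the tray and the glass.

```bash
python3 - <<'E'
from h import *
import pickle
a=pickle.load(open("scene0.pkl","rb"));b=pickle.load(open("top0.pkl","rb"))
A=cloud(a);B=cloud(b)
im=np.hstack([cv2.resize(a["frame"][220:300,290:370],(400,400),interpolation=cv2.INTER_CUBIC),cv2.resize(b["frame"][195:245,310:360],(400,400),interpolation=cv2.INTER_CUBIC)])
cv2.imwrite("pics/crop1.png",im)
def reg(W,u0,u1,v0,v1): return W[v0:v1,u0:u1].reshape(-1,3)
for nm,W,box in(("scene",A,(290,370,220,300)),("top",B,(310,360,195,245))):
    P=reg(W,*box); P=P[np.isfinite(P[:,2])]
    print(nm,"zs",np.percentile(P[:,2],[5,50,99]).round(4))
    H=P[P[:,2]>0.076]; 
    Hh=H[H[:,2]>.06]; c,(w,h),ang=cv2.minAreaRect(Hh[:,:2].astype(np.float32))
    print(" handle n",len(Hh),Hh.mean(0).round(4),"rect",np.round(c,4),round(w,4),round(h,4),ang,"zmax",Hh[:,2].max())
    T=P[(P[:,2]>.016)&(P[:,2]<.045)]
    c,(w,h),ang=cv2.minAreaRect(T[:,:2].astype(np.float32)); print(" body",np.round(c,4),round(w,4),round(h,4),ang)
# rims & others in top
for nm,(u0,u1,v0,v1),lo,hi in(("glass",(150,215,190,250),.09,.11),("salt",(245,280,255,285),.07,.1),("candle",(235,280,105,155),.085,.12)):
    for W in(B,):
        P=reg(W,u0,u1,v0,v1);P=P[np.isfinite(P[:,2])]; q=P[(P[:,2]>lo)&(P[:,2]<hi)]
        print(nm,len(q),np.percentile(P[:,2],[1,50,99]).round(3), cv2.minEnclosingCircle(q[:,:2].astype(np.float32)) if len(q) else 0)
# scene view glass
P=reg(A,140,190,165,235);P=P[np.isfinite(P[:,2])];q=P[(P[:,2]>.085)&(P[:,2]<.105)]
print("glass scene",len(q),cv2.minEnclosingCircle(q[:,:2].astype(np.float32)) if len(q) else 0,np.percentile(P[:,2],[1,50,99]).round(3))
hsv=cv2.cvtColor(b["frame"],cv2.COLOR_BGR2HSV)
m=(hsv[...,2]>190)&(hsv[...,1]<30);m[:, :270]=0;m[:140]=0;m[290:]=0;m[:,390:]=0
q=B[m];q=q[np.isfinite(q[:,2])];q=q[q[:,2]<.02];c,s,ang=cv2.minAreaRect(q[:,:2].astype(np.float32));print("board",c,s,ang,np.median(q[:,2]))
E
```

```text
scene zs [0.0061 0.0093 0.0927]
 handle n 507 [ 0.5367 -0.1904  0.087 ] rect [ 0.5407 -0.1884] 0.0811 0.0176 73.89024353027344 zmax 0.09565471579988867
 body [ 0.602  -0.1692] 0.221 0.1019 20.403911590576172
top zs [0.005  0.0103 0.0948]
 handle n 203 [ 0.5375 -0.1832  0.0909] rect [ 0.5373 -0.1849] 0.0807 0.0152 73.65210723876953 zmax 0.09911903179551754
 body [ 0.5368 -0.1886] 0.0994 0.1034 8.62374210357666
glass 126 [-0.006  0.003  0.098] ((0.537013590335846, 0.19863875210285187), 0.04137951135635376)
salt 169 [-0.007  0.001  0.089] ((0.4186329245567322, -0.0007835854194127023), 0.01739283837378025)
candle 131 [-0.006  0.002  0.091] ((0.7628318667411804, 0.0018510767258703709), 0.03898325562477112)
glass scene 414 ((0.540224015712738, 0.1958685666322708), 0.042837418615818024) [-0.003  0.021  0.278]
board (0.5598092675209045, -0.17009738087654114) (0.31944912672042847, 0.24166874587535858) 8.562145233154297 0.009044344525314838
```

View pics/crop1.png

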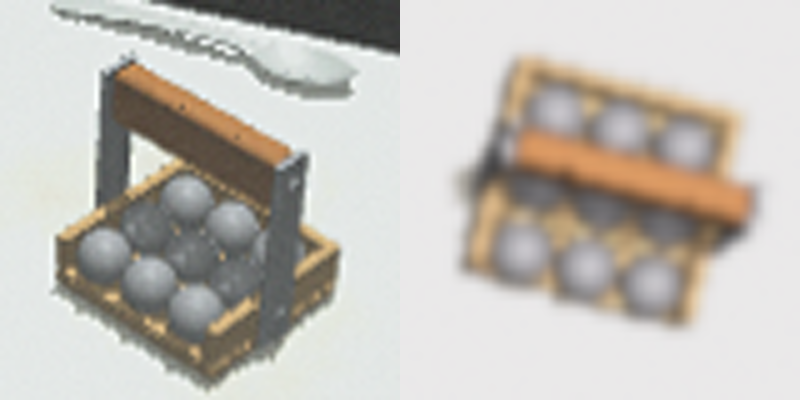

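The crop shows the tray with its open front (the exposed row) facing the camera and robot side, about world -x. The handle runs along y, turned about -16° in yaw. All heights agree with the text: handle top 0.093, rim 0.098, board 0.010. The sizes match too. Next I check IK for the whole plan.

```bash
cat >> h.py <<'E'
G0=np.array([.5385,-.1863,.082]); YAW0=np.radians(-16.3)
GL=np.array([.5385,.1975,.098])
Zu=np.array([0,0,1.])
def tool(g,yaw,th,s=1):
    "TCP pose holding the tray with grip point g, yaw, front lowered by th"
    Rt=Rn.from_euler('ZY',[yaw,-th]).as_matrix()
    R=np.column_stack([s*Rt[:,1],s*Rt[:,0],-Rt[:,2]])
    return np.array(g)-Rt[:,2]*.019, Rn.from_matrix(R).as_rotvec()
def pour(yaw,th,lipz,ahead=.015):
    "grip point with the lip at height lipz over the rim, `ahead` behind the glass centre"
    Rt=Rn.from_euler('ZY',[yaw,-th]).as_matrix(); f=Rn.from_euler('Z',yaw).as_matrix()[:,0]
    lip=GL+f*ahead+Zu*lipz
    return lip-Rt@np.array([-.029,0,-.061])
E
python3 - <<'E'
from h import *
for s in(1,-1):
    for p in(tool(G0+Zu*.1,YAW0,0,s),tool(G0,YAW0,0,s)):
        q=env.solve_ik(*p);print(s,None if q is None else np.round(q,2))
    for yd in(-20,0,20,40):
        for th in(0,25,50):
            q=env.solve_ik(*tool(pour(np.radians(yd),np.radians(th),.016),np.radians(yd),np.radians(th),s));print(s,yd,th,None if q is None else np.round(q,2))
E
```

```text
1 [-0.53  0.1   1.8  -0.    1.24 -0.25]
1 [-0.53  0.23  1.86 -0.    1.05 -0.25]
1 -20 0 [ 0.12  0.2   1.71 -0.    1.24  0.47]
1 -20 25 [ 0.25 -0.02  1.98 -0.32  0.84  0.77]
1 -20 50 None
1 0 0 [ 0.14  0.21  1.69 -0.    1.24  0.14]
1 0 25 [ 0.18 -0.07  2.03 -0.11  0.76  0.25]
1 0 50 [ 0.25 -0.24  2.32 -0.77  0.27  0.91]
1 20 0 [ 0.17  0.22  1.68 -0.    1.24 -0.18]
1 20 25 [ 0.11 -0.09  2.04  0.14  0.77 -0.32]
1 20 50 [ 0.04 -0.3   2.37  0.83  0.32 -1.01]
1 40 0 [ 0.19  0.21  1.69 -0.    1.24 -0.51]
1 40 25 [ 0.05 -0.07  2.03  0.34  0.86 -0.83]
1 40 50 [-0.14 -0.24  2.32  1.08  0.7  -1.58]
-1 None
-1 None
-1 -20 0 [ 0.12  0.2   1.71 -0.    1.24 -2.67]
-1 -20 25 [ 0.25 -0.02  1.98 -0.32  0.84 -2.37]
-1 -20 50 None
-1 0 0 None
-1 0 25 None
-1 0 50 [ 0.25 -0.24  2.32 -0.77  0.27 -2.23]
-1 20 0 None
-1 20 25 None
-1 20 50 [ 0.04 -0.3   2.37  0.83  0.32  2.13]
-1 40 0 [ 0.19  0.21  1.69 -0.    1.24  2.64]
-1 40 25 [ 0.05 -0.07  2.03  0.34  0.86  2.31]
-1 40 50 [-0.14 -0.24  2.32  1.08  0.7   1.56]
```

```bash
python3 - <<'E'
from h import *
claw.let_go()
env.move_ptp(*tool(G0+Zu*.08,YAW0,0))
print(env.servo_line(tool(G0,YAW0,0)[0],feed=.1,max_force=8), readout.current_tcp_pos())
claw.close(); print("gap",readout.current_finger_gap(),readout.current_ft_force())
p=readout.current_tcp_pos()
env.servo_line(np.array(p)+Zu*.09,feed=.06)
env.pause(.3)
print(readout.current_finger_gap(),readout.current_ft_force(),readout.current_t(),readout.current_tcp_pos())
a=capture("scene");b=capture("top")
B=cloud(b);P=B.reshape(-1,3);P=P[np.isfinite(P[:,2])]
m=np.hstack([cv2.resize(a["frame"][150:290,270:410],(400,400)),cv2.resize(b["frame"][180:260,300:380],(400,400))])
cv2.imwrite("pics/lift.png",m)
E
```

```text
False [ 0.53906723 -0.18664365  0.06370226]
gap 0.011805503629088821 [ 2.19795647 -0.53744182 -0.53588597]
0.011674011490724123 [ 0.09928023 -0.37884929 -4.7790442 ] 6.55 [ 0.53872816 -0.18639253  0.15299194]
```

View pics/lift.png

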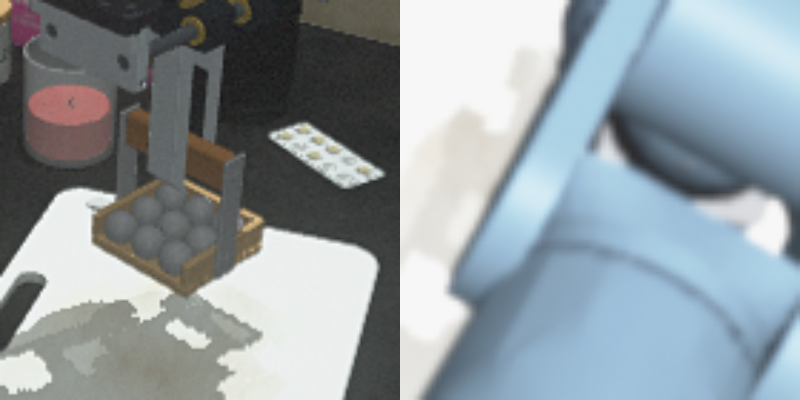

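All nine balls are aboard and the handle is held at its middle (gap 11.7 mm, load 4.3 N). Next I carry the tray over to the glass, tilt part way and check.

```bash
python3 - <<'E'
from h import *
y=np.radians(40)
q0=pour(y,0,.05)
m=(G0+q0)/2; m[2]=.225
p=tool(np.r_[G0[:2],.21],YAW0,0); env.servo_line(*p,feed=.1)
env.servo_line(*tool(q0+[0,0,.02],y,0),feed=.1)
env.servo_line(*tool(pour(y,0,.025),y,0),feed=.06)
for d in(12,24): env.servo_line(*tool(pour(y,np.radians(d),.020),y,np.radians(d)),feed=.025)
print(readout.current_t(),readout.current_tcp_pos(),tool(pour(y,np.radians(24),.020),y,0)[0],readout.current_finger_gap(),readout.current_ft_force())
a=capture("scene");b=capture("top")
import pickle;pickle.dump((a,b),open("p1.pkl","wb"))
im=np.hstack([cv2.resize(a["frame"][120:260,100:240],(400,400)),cv2.resize(b["frame"][160:280,120:240],(400,400))])
cv2.imwrite("pics/p1.png",im)
E
```

```text
13.4667 [0.557776   0.21329868 0.16865012] [0.55127906 0.20822291 0.16652164] 0.011767760865370068 [-0.57093903  0.75231249 -4.35917711]
```

View pics/p1.png

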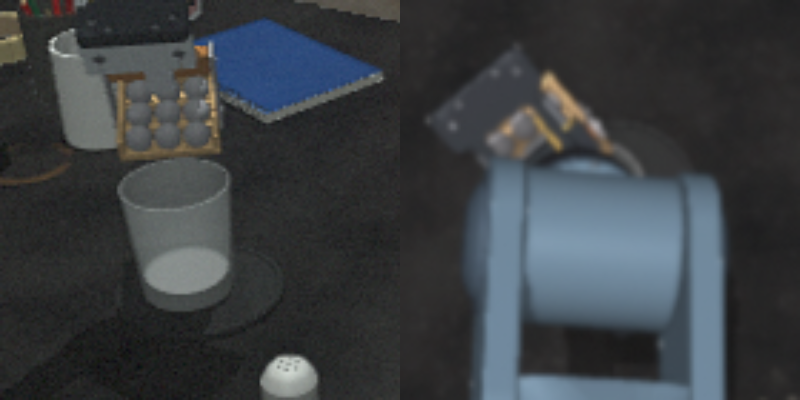

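The scene crop shows nine balls in three rows, tilted about 24°. The lip is at about (159,174) and the rim centre at about (161,185). I check both by depth before tilting further.

```bash
python3 - <<'E'
from h import *
import pickle
a,b=pickle.load(open("p1.pkl","rb")); A=cloud(a)
y=np.radians(40);th=np.radians(24)
g=pour(y,th,.020);Rt=Rn.from_euler('ZY',[y,-th]).as_matrix()
for n,o in(("lip",[-.029,0,-.061]),("lipL",[-.029,.036,-.061]),("lipR",[-.029,-.036,-.061]),("hl",[0,.03,.011])): 
    X=g+Rt@o; uv=project(a,X); print(n,X.round(4),"expected px",uv.round(1),"crop",((uv-[100,120])*400/140).round())
print("rim px",project(a,GL).round(1), ((project(a,GL)-[100,120])*400/140).round())
P=A[165:225,138:186].reshape(-1,3);P=P[np.isfinite(P[:,2])]
q=P[(P[:,2]>.09)&(P[:,2]<.103)];print(len(q),cv2.minEnclosingCircle(q[:,:2].astype(np.float32)))
# tray points in tray frame
P=A[140:178,138:180].reshape(-1,3);P=P[np.isfinite(P[:,2])]
L=(P-g)@Rt;L=L[(abs(L)<.07).all(1)]
print(np.percentile(L,[1,5,50,95,99],axis=0).round(4))
F=L[(L[:,0]<-.025)&(L[:,2]<-.055)];print(len(F),F.min(0).round(4),F.max(0).round(4),F.mean(0).round(4))
# ball centre estimate: front row top points
for x in(-.022,0,.022):
    s=L[(abs(L[:,0]-x)<.006)&(abs(L[:,1])<.033)];print(x,len(s),s[:,2].max().round(4) if len(s) else 0)
E
```

```text
lip [0.55   0.2071 0.118 ] expected px [158.5 172.1] crop [167. 149.]
lipL [0.5269 0.2347 0.118 ] expected px [141.1 173.4] crop [117. 152.]
lipR [0.5731 0.1796 0.118 ] expected px [175.9 170.7] crop [217. 145.]
hl [0.5286 0.2283 0.1956] expected px [138.5 139.2] crop [110.  55.]
rim px [159.3 183.9] [170. 182.]
278 ((0.5397309064865112, 0.19656482338905334), 0.04448620602488518)
[[-0.033  -0.0396 -0.0673]
 [-0.0315 -0.0365 -0.0638]
 [-0.008  -0.0026 -0.0473]
 [ 0.0221  0.0342  0.0003]
 [ 0.0328  0.0368  0.0089]]
133 [-0.0349 -0.0364 -0.0695] [-0.0252  0.0355 -0.055 ] [-0.03   -0.0007 -0.0626]
-0.022 218 0.0109
0 193 0.0001
0.022 109 -0.0399
```

Measured and planned positions agree within about 2 mm, so I tilt slowly now.

```bash
python3 - <<'E'
from h import *
y=np.radians(40)
for d in(32,37,41,44):
    env.servo_line(*tool(pour(y,np.radians(d),.016),y,np.radians(d)),feed=.004)
    env.pause(.3)
    print(d,readout.current_t(),readout.current_ft_force())
env.pause(.5)
a=capture("scene")
cv2.imwrite("pics/p2.png",cv2.resize(a["frame"][120:260,100:240],(500,500)))
E
```

```text
32 15.9583 [-0.80355553  0.37723072 -4.87679385]
37 17.525 [-0.50207579 -0.40752143 -3.92440209]
41 18.8667 [-0.39655842 -0.83903199 -4.11036655]
44 19.9833 [ 0.23674784 -0.31393394 -4.52367022]
```

View pics/p2.png

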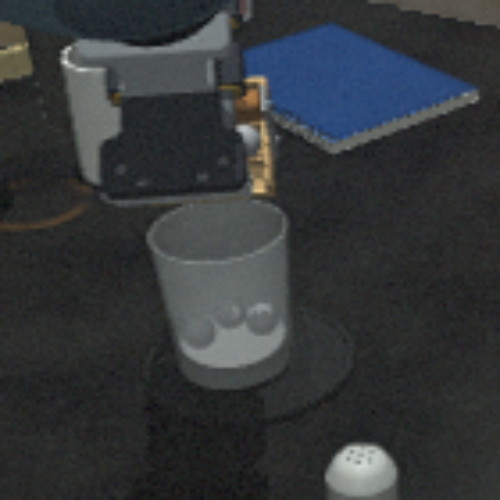

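Three balls lie in the glass (crop (200,330), (232,313), (262,318)), and it stands upright. I tilt back and return the tray to the board.

```bash
python3 - <<'E'
from h import *
import pickle
y=np.radians(40)
for d in(30,15,0): env.servo_line(*tool(pour(y,np.radians(d),.022),y,np.radians(d)),feed=.015)
env.servo_line(*tool(pour(y,0,.07),y,0),feed=.08)
a=capture("scene")
env.servo_line(*tool(np.r_[G0[:2],.21],YAW0,0),feed=.1)
env.servo_line(tool(np.r_[G0[:2],.095],YAW0,0)[0],feed=.08)
print(readout.current_t(),readout.current_ft_force())
b=capture("scene")
cv2.imwrite("pics/p3.png",np.hstack([cv2.resize(a["frame"][100:240,100:240],(400,400)),cv2.resize(b["frame"][180:320,260:400],(400,400))]))
E
```

```text
30.375 [ 0.73057814  0.30714123 -3.39919571]
```

View pics/p3.png

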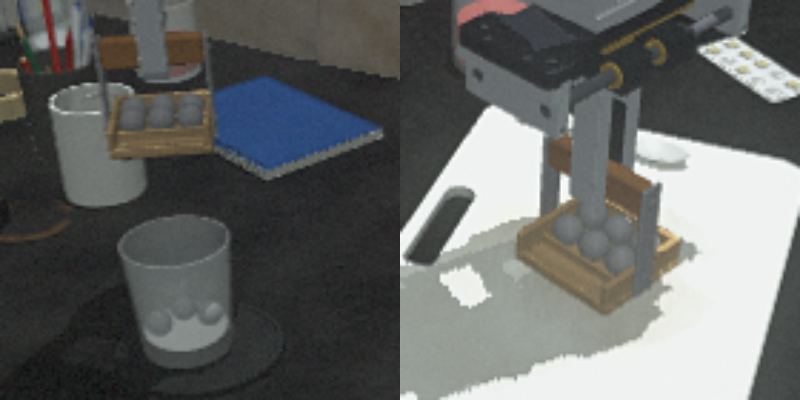

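The front groove is empty, the other two rows are in place, and three balls are in the glass. I set the tray down.

```bash
python3 - <<'E'
from h import *
p=tool(G0,YAW0,0)[0]
env.servo_line(p+[0,0,.004],feed=.04)
print(env.servo_line(p-[0,0,.003],feed=.008,max_force=3),readout.current_tcp_pos(),readout.current_ft_force())
claw.let_go(); env.pause(.3)
env.servo_line(p+[0,0,.14],feed=.1)
env.move_ptp([.16,-.63,.25],readout.current_tcp_rot())
env.pause(.3)
a=capture("scene");b=capture("top");print(readout.current_t(),readout.current_ft_force())
cv2.imwrite("pics/end.png",np.hstack([cv2.resize(a["frame"][140:300,120:390],(440,261)),cv2.resize(b["frame"][140:290,140:390],(350,210)).copy() if 0 else cv2.resize(b["frame"][140:290,150:390],(360,261))]))
for n,c,bx in(("s",a,(290,370,220,300)),("t",b,(310,360,195,245))):
    W=cloud(c);P=W[bx[2]:bx[3],bx[0]:bx[1]].reshape(-1,3);H=P[P[:,2]>.076];print(n,H.mean(0).round(4),H[:,2].max().round(4),cv2.minAreaRect(H[:,:2].astype(np.float32)))
    # handle slope along its length, from the top edge
    H=P[P[:,2]>.088];f=Rn.from_euler('Z',YAW0).as_matrix();l=(H-G0)@f;print(" slope",np.degrees(np.polyfit(l[:,1],l[:,2],1)[0]).round(2))
W=cloud(b)
for nm,(u0,u1,v0,v1),lo,hi in(("glass",(150,215,190,250),.09,.11),("salt",(245,280,255,285),.07,.1),("candle",(235,280,105,155),.085,.12)):
    P=W[v0:v1,u0:u1].reshape(-1,3);q=P[(P[:,2]>lo)&(P[:,2]<hi)];print(nm,cv2.minEnclosingCircle(q[:,:2].astype(np.float32)))
E
```

```text
True [ 0.53867541 -0.18633929  0.06299171] [ 1.07066171 -0.02486744  4.45415961]
37.05 [ 0.08729723 -0.26470675 -0.0381651 ]
s [ 0.5348 -0.1892  0.0871] 0.0948 ((0.5379101634025574, -0.18799597024917603), (0.08265182375907898, 0.01687060296535492), 74.59439086914062)
 slope 0.18
t [ 0.5353 -0.1835  0.0906] 0.0977 ((0.5360112190246582, -0.18505731225013733), (0.0814843624830246, 0.014139236882328987), 75.5628433227539)
 slope -0.35
glass ((0.5376341938972473, 0.19822148978710175), 0.0409301295876503)
salt ((0.41880714893341064, -0.0006223147502169013), 0.017296241596341133)
candle ((0.7625355124473572, 0.0039059603586792946), 0.03902458772063255)
```

View pics/end.png

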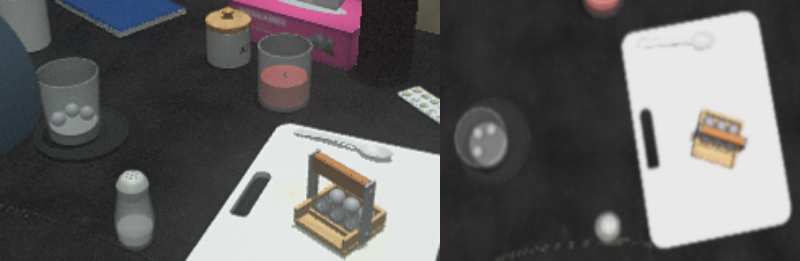

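The final view shows three balls in the upright glass, the tray flat on the board with its front groove empty, and the other things unmoved.

```bash
python3 -c "
from h import *
job.hand_in()"
```

```text
the job is handed in; nothing more can be done
```

The job is done and handed in at about 37 s on the robot's clock (limit 64 s). I picked the tray up by its handle, carried it to the glass, and held its lip 16 to 20 mm above the rim. I tilted it slowly to 44° so the front row rolled in, then levelled it and set it back in its old place on the board.

What the last checks showed:
- **Balls:** pictures show three in the glass and the front groove empty. The middle and rear rows were in their grooves just before I set the tray down. The last view agrees, though the handle hides part of them.
- **Tray:** it is within 3 mm of where it started. The handle is level along its length to about 0.4°, within the camera noise. I did not measure the front-to-back tilt; the tray looks flat in the pictures.
- **Glass and other things:** the glass moved by less than 1 mm and stands upright. The salt and candle are within about 2 mm of where they were. The spoon I judged by eye, and it looks unmoved.
- **Robot:** the arm is back near its start position with no load on the tool.

**Disagreements:** the two cameras differed by 3 to 5 mm on the tray's position. That is a little more than their stated 2 mm, but well within what the grip needed. The glass looks slightly off the coaster's middle in the pictures, as it did at the start.

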